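Centre the egg cup on its stand

TASK

The blue egg cup with the egg in it stands off to one side of its little round wooden stand. With light taps or slow nudges of the fingertips, low down on the cup's foot, slide it over until its foot stands wholly on the dark disc in the middle of the stand. Do not grip, lift, knock or tip the cup, keep the egg in it, and leave the stand and the other things where they are.

Things in the scene. Friction and masses are not known exactly. Their poses are not given: they have to be found in the camera images.
- egg_cup: blue egg cup, 90 g, loose; origin: centre of its underside, z up. Its foot is a disc 45 mm across and 10 mm thick, its widest part; above are a 22 mm stem and a bowl widening to 40 mm at the rim, 40 mm above the underside. With the egg it rises 76 mm over the stand. Pushed at the foot it slides; pushed at the egg it tips over.
- egg: brown egg, 38 mm across and 50 mm long, 45 g, lying loose and upright in the egg cup; origin: its centre, 51 mm above the cup's underside. A hard knock makes it roll out.
- stand: small round wooden stand, 0.7 kg, loose; origin: centre of its underside, on the worktop, z up. Its flat rimless top is 112 mm across and 40 mm above the worktop. A dark disc 61 mm across is inlaid flush in the middle; the cup's foot fits on it with 8 mm to spare all round. At first the cup's centre is 25 to 34 mm from the stand's, in any direction.
- salt_shaker: glass shaker of white salt, 47 mm across, 83 high, a loose bystander; origin: centre of its underside
- pepper_shaker: glass shaker of brownish pepper, 47 mm across, 83 high, a loose bystander; origin: centre of its underside
- yoghurt: small yoghurt tub, 72 mm across, 72 high, a loose bystander; origin: centre of its underside
- tub: round clear food tub with a white lid, 109 mm across, 75 high, a loose bystander; origin: centre of its underside
- orange: small orange, 62 mm across, a loose bystander; origin: centre of its underside
There are look-alikes about, which are no part of the job. Several things have the shape of the egg_cup; the one meant has the colours described above.

How it is judged:
At the end, for the whole second after the job is handed in: The cup stands upright and still on the stand, its centre within 8 mm of the stand's centre (foot wholly on the dark disc), the egg still in it, the stand within 15 mm of where it was (horizontal distance between egg_cup and stand below 0.008 m and angle between egg_cup's own z axis and vertical below 0.08 rad and z of egg_cup in the frame of stand between 0.037 and 0.043 m and horizontal distance between egg and egg_cup below 0.008 m and z of egg in the frame of egg_cup above 0.042 m and linear speed of egg_cup below 0.02 m/s and linear speed of egg below 0.03 m/s and angle between stand's own z axis and vertical below 0.05 rad and distance of stand from where it was at the start of the episode below 0.015 m); the robot touches nothing.
It fails at once if the egg cup is lifted (more than 8 mm), falls off the stand or is tipped more than 0.3 rad (z of egg_cup in the frame of stand above 0.048 m or z of egg_cup in the frame of stand below 0.03 m or angle between egg_cup's own z axis and vertical above 0.3 rad).
It fails at once if the egg leaves the cup or is lifted from it (distance between egg and egg_cup above 0.064 m or z of egg in the frame of egg_cup below 0.036 m).
It fails at once if the cup or egg is taken between the fingers, pressed or knocked with more than 8 N, or shoved faster than 0.35 m/s ((horizontal distance between the grasp point and egg_cup below 0.015 m and height (world z) of the grasp point below 0.125 m) or contact force between the arm and egg_cup above 8 N or contact force between the arm and egg above 8 N or linear speed of egg_cup above 0.35 m/s).
It fails at once if the stand is moved more than 15 mm or tipped (distance of stand from where it was at the start of the episode above 0.015 m or angle between stand's own z axis and vertical above 0.15 rad).
It fails at once if a bystander is moved more than 20 mm (distance of any of salt_shaker, pepper_shaker, yoghurt, tub, orange from where it was at the start of the episode above 0.02 m).
It also fails if it takes over 48 s, if anything falls off the work surface, if the arm or the gripper's body presses on something with over 40 N, if the wrist force passes 120 N, or if a joint passes its speed limit or range.

ROBOT

A 6-joint arm with a two-finger parallel gripper is mounted at the origin on a cart in front of the work surface, level with it; the furniture and walls round the work are solid. World frame = base frame: x ahead of the robot, y to its left, z up, the work surface at z = 0. Lengths are in m, angles in rad, forces in N, time in s.
With the tool pointing down it reaches from about 0.35 to 0.775 m from the base axis. Payload 5.5 kg.
Tool frame: the origin (TCP) lies where the fingers leave the gripper's body, on its centre line; the fingertips stand env.tip_reach ahead of it and the grasp point (between the pads) lies 54 mm ahead of it (env.tip_reach is the distance from the TCP to the fingertips, in m); z points along the fingers, y is the line along which they close (so a half turn about z gives the same grasp; the last joint's range is limited). The gripper opens to 85 mm and grips with 20 to 120 N. Pads are 22 mm wide; open, the fingers measure 114 mm over their backs; the gripper's body (76 mm by 85 mm) begins 54 mm behind the grasp point. The pads swing forward as they close: fully open they stand 13 mm farther back than shut.
Start: joints at [1.1, 0.313, 0.046, 1.304, 0, 1.431], TCP at [0.187, 0.544, 0.304] pointing down, gripper open.
Joint ranges: [-2.76, 2.76], [-0.86, 1.69], [-1.03, 1.26], [-2.2, 2.34], [-1.47, 1.5], [-3.14, 3.14]. Speed limits (rad/s): [2.57, 2.57, 3.14, 3.14, 3.14, 3.14].

INTERFACE

Orientations are given as a unit quaternion [w, x, y, z].
In Python, from workcell import status, optics, hand_in, env gives the robot as it stands.
- The arm moves only by the shell command python3 -m handwheel 'ROWS' [FORCE]. ROWS is a JSON object whose one key "deltas" holds a list of rows, each a list of 5 numbers: the opening, from -1 (shut) to 1 (fully open), then the shift along the tool's x, y, z in units of 40 mm (1.0 is 40 mm), then the turn about the tool's z in units of 10 degrees (1.0 is 10 degrees). In form: {"deltas": [[jaw, x, y, z, roll], ...]}. A call has 1 to 20 rows; each row shifts and turns the commanded pose from where the row before left it, along the tool's axes as they then stand; what a row does not reach is not made up. A row lasts 1/8 s, in which the tool goes at most 62.5 mm and 10.7 degrees, less where a joint would pass 70% of its speed; a pose out of reach is approached as far as the arm can. A call is refused whole if a number of a shift passes 1 or a number of a turn 1, either way. A call with a gripper value outside its range is refused whole. The fingers move at their own pace and stop on an object; FORCE is the grip in N (left out, the last holds). Time passes only in rows, so rows that do not move let the fingers close. It gives the time, the measured TCP pose, the force, the opening and the grip force at its end, in the units of the state.
- status.get_state(): the state, without advancing time (a new reading comes with each control period).
- optics.read_camera(name): name is "scene" or "top" or "wrist"; returns a dict with "frame" (400x640x3 uint8, red, green, blue), "depth" (400x640 float32, m along the optical axis (not along the pixel's ray), 0 where there is no reading), "vfov" (degrees; the focal length in pixels is half the picture's height over the tangent of half this angle, whatever the lens; pixels are square), "cx", "cy" (the principal point, pixels), "origin" and "attitude" of the camera in the world. Camera axes: x right, y down, z forward; pixel columns grow to the right and rows downward; lengths in m; the calibration is good to about 2 mm. The wrist camera is an equidistant fisheye: a pixel r from the principal point sees the ray r / f radians off the axis. A picture is of the moment at which its call begins.
- hand_in(): hands the job in; it is judged then, once.
The state is a dict: "clock": time; "joint_pos": joint angles; "qvel": joint speeds; "tau": joint torques, N m; "tcp_pos": TCP position; "orientation": TCP orientation; "wrist_force": force on the tool from outside, world axes, zero at the start; "ft_torque": the same for the moment, N m; "finger_gap": finger opening in m; "grip_force": force on a finger pad.
Only numpy, scipy, OpenCV 4.12 (cv2) and the standard library are available. Lean on these libraries where they do the work, as an engineer would, in place of code of your own. Each camera call takes 0.05 s, during which the arm holds its last target. There are 200 camera calls.

## Working session

There is one attempt and no reset: what is moved stays moved. The work goes in short steps, Python scripts to look and compute and a shell command to move; the robot and the scene stay as the last step left them, time stands still between calls to the robot, and variables do not carry over. Pictures are saved under pics/ and viewed, at most 10 in all, crops included, and the job is handed in when it is done.

```bash
mkdir -p pics; ls; python3 - <<'E'
from workcell import status, optics, env
import cv2,numpy as np
print(status.get_state(), env.tip_reach)
for n in ("scene","top"):
    c=optics.read_camera(n); cv2.imwrite(f"pics/{n}0.png",c["frame"][...,::-1]); np.savez(f"{n}0.npz",**c)
    print(n,c["vfov"],c["cx"],c["cy"],c["origin"],c["attitude"])
E
```

```text
pics
{'clock': 0.0, 'joint_pos': array([1.10041389e+00, 3.14006071e-01, 4.49750859e-02, 1.30363499e+00,
       2.46514735e-05, 1.43121828e+00]), 'qvel': array([-1.37323067e-03, -9.15877266e-04,  5.16118882e-04,  1.06542206e-03,
       -7.81095538e-04,  4.04865317e-05]), 'tau': array([ 2.37624969e-03, -4.80625284e+01,  2.98530686e+01,  1.94114487e-02,
        6.79765662e-05, -1.10395149e-05]), 'tcp_pos': array([0.18657418, 0.54347332, 0.30300396]), 'orientation': array([-2.92461129e-04,  1.64648988e-01,  9.86351781e-01, -8.87985197e-04]), 'wrist_force': array([ 0.82219841, -0.85226252, -0.33717553]), 'ft_torque': array([ 0.01828467, -0.01896492,  0.00459286]), 'grip_force': 0.0, 'finger_gap': 0.08556956442817829} 0.0726
scene 56.955575872802186 323.0998060864535 199.02839934531298 [0.02488427 0.14803317 0.63837565] [ 0.20108916 -0.4377526   0.789083   -0.38116116]
top 44.60119543483084 322.9461006683831 203.1764216234496 [ 0.53928982 -0.22068227  1.22642492] [ 0.01210303 -0.70655383  0.70716926 -0.0233845 ]
```

View pics/scene0.png

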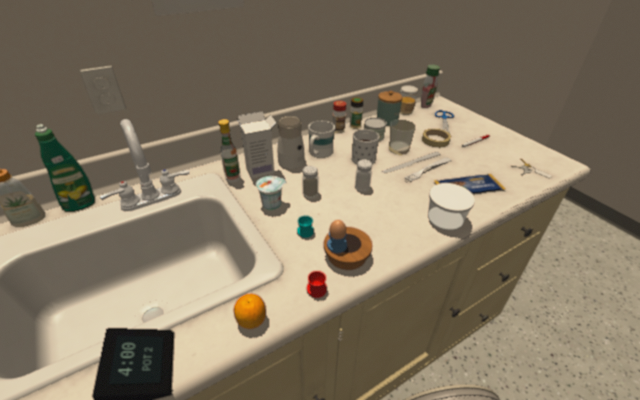

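View pics/top0.png

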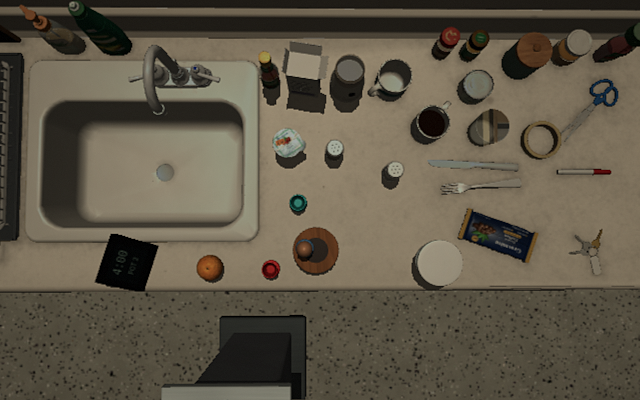

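Scene view: the stand is at about (347,248), with the blue cup and brown egg on its left part at (338,238). Cup-shaped candidates are blue with egg at (338,240), teal at (305,226) and red at (317,285). Only the blue one holds an egg and stands on the wooden stand, so it fits. In the top view the stand is at (316,250) and the egg at (305,248). I'll confirm in a crop.

```bash
cat > h.py <<'E'
import numpy as np, cv2
from scipy.spatial.transform import Rotation as R
def rot(q): return R.from_quat([q[1],q[2],q[3],q[0]])
def ray(c,uv,fish=False):
    f=200/np.tan(np.radians(float(c["vfov"]))/2)
    d=(np.atleast_2d(uv).astype(float)-[float(c["cx"]),float(c["cy"])])/f
    if fish:
        t=np.linalg.norm(d,axis=1,keepdims=True); d=np.c_[d/np.maximum(t,1e-9)*np.sin(t),np.cos(t)]
    else: d=np.c_[d,np.ones(len(d))]
    return rot(c["attitude"]).apply(d)
def plane(c,uv,z,fish=False):
    d=ray(c,uv,fish); o=np.array(c["origin"]); return o+d*((z-o[2])/d[:,2:])
def cloud(c):  # pinhole, world points per pixel
    v,u=np.mgrid[:400,:640]; d=ray(c,np.c_[u.ravel(),v.ravel()])
    f=rot(c["attitude"]).apply([0,0,1]); return (np.array(c["origin"])+d*(c["depth"].ravel()/(d@f))[:,None]).reshape(400,640,3)
E
python3 - <<'E'
from h import *
t=np.load("top0.npz"); s=np.load("scene0.npz")
a=cv2.resize(t["frame"][215:285,260:360],(700,490)[:2],interpolation=cv2.INTER_CUBIC)[:, :400*7//4]
b=cv2.resize(s["frame"][200:270,290:390],(700,490),interpolation=cv2.INTER_CUBIC)
m=np.hstack([cv2.resize(a,(400,280)),cv2.resize(b,(400,280))])
cv2.imwrite("pics/crop.png",m[...,::-1])
for c,n,w in((t,"top",(270,215,360,285)),(s,"scene",(280,200,400,280))):
    P=cloud(c); m=(abs(P[...,2]-.04)<.006)
    hsv=cv2.cvtColor(c["frame"],cv2.COLOR_RGB2HSV)
    r=np.zeros_like(m); r[w[1]:w[3],w[0]:w[2]]=1
    Q=P[m&r&(hsv[...,0]<25)&(hsv[...,1]>90)]
    print(n,len(Q),cv2.minEnclosingCircle(Q[:,:2].astype(np.float32)))
    Q=P[(P[...,2]>.1)&r]; print("egg",len(Q),Q.mean(0) if len(Q) else 0,P[...,2][r].max())
# neighbours
for n,uv,z in(("orange",(210,267),.05),("red",(271,269),.03),("teal",(298,203),.03),("yog",(289,143),.07),("salt",(335,149),.08),("pep",(394,170),.08),("tub",(438,263),.075),("edge",(316,289),0)):
    print(n,plane(t,uv,z).round(3))
E
```

```text
top 1078 ((0.4649978280067444, -0.19033968448638916), 0.09151677042245865)
egg 204 [ 0.49826028 -0.19785546  0.28982564] 1.226424924523457
scene 995 ((0.4732283055782318, -0.18295761942863464), 0.09581231325864792)
egg 180 [ 0.38130465 -0.1149844   0.22562212] 0.6383756458767218
orange [[0.446 0.031 0.05 ]]
red [[ 0.439 -0.113  0.03 ]]
teal [[ 0.6   -0.179  0.03 ]]
yog [[ 0.741 -0.158  0.07 ]]
salt [[ 0.725 -0.268  0.08 ]]
pep [[ 0.675 -0.407  0.08 ]]
tub [[ 0.456 -0.51   0.075]]
edge [[ 0.386 -0.223  0.   ]]
```

View pics/crop.png

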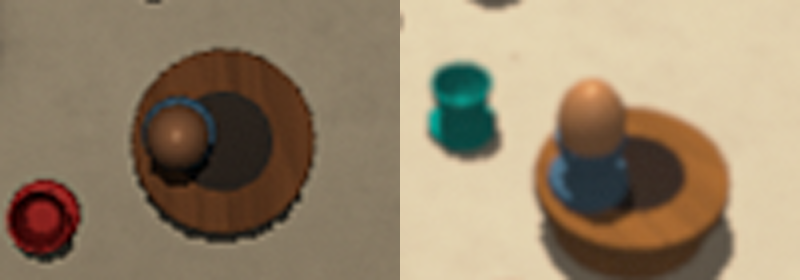

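The crop confirms it: in the left half the egg and cup are at (177,138) and the dark disc and stand centre at (223,143), so the push goes roughly along -y. The teal and red cups are empty look-alikes. Next I'll close the jaws, fly over and look with the wrist camera.

```bash
python3 - <<'E'
from h import *
t=np.load("top0.npz"); print(plane(t,(315.8,250.8),.04),plane(t,(304.3,249.5),.095))
E
python3 -m handwheel '{"deltas":[[-1,0,0,0,0],[-1,-0.45,-0.5,0,0],[-1,-0.89,-0.95,0,0],[-1,-0.89,-0.95,0,0],[-1,-0.89,-0.95,0,0],[-1,-0.89,-0.95,0,0],[-1,-0.89,-0.95,0,0],[-1,-0.89,-0.95,0,0],[-1,-0.89,-0.95,0,0],[-1,-0.89,-0.95,0,0],[-1,-0.89,-0.95,0,0],[-1,-0.89,-0.95,0,0],[-1,-0.89,-0.95,0,0],[-1,-0.89,-0.95,0,0],[-1,-0.45,-0.5,0,0]]}'
python3 -m handwheel '{"deltas":[[-1,0,0,0,1],[-1,0,0,0,1],[-1,0,0,0,1],[-1,0,0,0,1],[-1,0,0,0,1],[-1,0,0,0,1],[-1,0,0,0,1],[-1,0,0,0,0],[-1,0,0,0,0]]}'
python3 - <<'E'
from workcell import optics,status,env
from h import *
c=optics.read_camera("wrist"); np.savez("w0.npz",**c); cv2.imwrite("pics/w0.png",c["frame"][...,::-1]); s=status.get_state()
print(c["origin"],c["attitude"],c["vfov"],env.tip_reach,s["finger_gap"],s["joint_pos"],rot(s["orientation"]).as_matrix().round(3))
E
```

```text
[[ 0.48331295 -0.22218591  0.04      ]] [[ 0.48895506 -0.19554409  0.095     ]]
clock: 1.98
tcp_pos: [0.4646, -0.0782, 0.3037]
orientation: [0.0, 0.166, 0.986, -0.0]
wrist_force: [0.3, 0.3, -0.7]
finger_gap: 0.0005
grip_force: 0.0
clock: 3.1
tcp_pos: [0.4637, -0.0757, 0.3038]
orientation: [-0.0, 0.7, 0.715, 0.0]
wrist_force: [-0.2, 0.5, 0.1]
finger_gap: 0.0003
grip_force: 0.0
[4.62783704e-01 3.74846000e-04 3.73972745e-01] [0.15116464 0.98845399 0.01025472 0.00167476] 65.70646984690485 0.0726 0.000502152979110223 [-3.32908826e-01  1.10035161e-01 -2.11393989e-01  1.24946303e+00
  8.99073516e-05  1.21730501e+00] [[-0.021  1.    -0.   ]
 [ 1.     0.021  0.   ]
 [ 0.    -0.    -1.   ]]
```

View pics/w0.png

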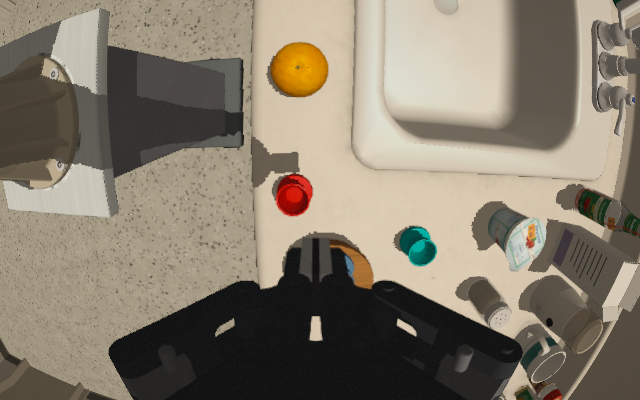

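The wrist view shows the shut fingers at about (316,255), hiding the cup and the stand's edge at (350,262). The red cup (294,195) and the teal one (420,245) are to either side. I'll cross-check with the scene camera.

```bash
python3 - <<'E'
from h import *
s=np.load("scene0.npz"); print(plane(s,(347.75,244.5),.04),plane(s,(338,229.5),.091), plane(s,(317,287),0.01))
t=np.load("top0.npz"); 
# triangulate egg and stand
for a,b in (((315.8,250.8),(347.75,244.5)),((304.3,249.5),(338,229.5))):
    d1=ray(t,a)[0];d2=ray(s,b)[0];k=np.linalg.lstsq(np.c_[d1,-d2],s["origin"]-t["origin"],rcond=None)[0]
    p=t["origin"]+d1*k[0];q=s["origin"]+d2*k[1];print(p,q)
E
```

```text
[[ 0.47896993 -0.21733766  0.04      ]] [[ 0.48749516 -0.19410494  0.091     ]] [[ 0.43512495 -0.10944575  0.01      ]]
[ 0.48301633 -0.22219388  0.03371329] [ 0.48376858 -0.22119879  0.03367653]
[ 0.48870318 -0.1954183   0.08933837] [ 0.48890183 -0.19514528  0.08933559]
```

```bash
python3 -m handwheel '{"deltas":[[-1,0,0,0,0.65],[-1,0,0,0,0.65],[-1,-0.4,0.4,0.4,0],[-1,-0.4,0.4,0.8,0],[-1,-0.4,0.4,0.8,0],[-1,0,0,0.8,0],[-1,0,0,0.7,0],[-1,0,0,0.4,0],[-1,0,0,0,0],[-1,0,0,0,0]]}'
python3 - <<'E'
from workcell import optics,status
from h import *
s=status.get_state(); print(s["tcp_pos"],rot(s["orientation"]).as_matrix().round(3)[:,0])
im=[]
for n,(u,v) in (("top",(255,212)),("scene",(278,180))):
    c=optics.read_camera(n); np.savez(n+"1.npz",**c); im.append(cv2.resize(c["frame"][v:v+80,u:u+100],(400,320),interpolation=cv2.INTER_CUBIC))
cv2.imwrite("pics/p1.png",np.hstack(im)[...,::-1])
E
```

```text
clock: 4.4
tcp_pos: [0.5012, -0.1332, 0.1479]
orientation: [0.0, 0.777, 0.63, 0.0]
wrist_force: [0.3, -0.7, -0.9]
finger_gap: -0.0001
grip_force: 0.0
[ 0.50118676 -0.13320271  0.14794094] [ 0.206  0.978 -0.   ]
```

View pics/p1.png

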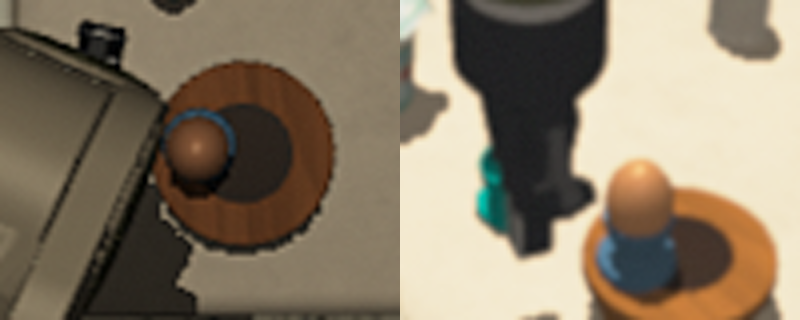

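The picture shows the closed fingertips at (535,250) in the right half, still about 30 mm clear of the cup. In the top view (left half) the cup is unchanged at (195,148). Now I'll go down and approach.

```bash
python3 -m handwheel '{"deltas":[[-1,0,0,0.3,0],[-1,0,0,0.3,0],[-1,0,0,0.1,0],[-1,-0.1,0,0,0],[-1,-0.1,0,0,0],[-1,-0.1,0,0,0],[-1,-0.1,0,0,0],[-1,-0.05,0,0,0],[-1,0,0,0,0]]}'
python3 - <<'E'
from workcell import optics,status
from h import *
s=status.get_state(); print(s["tcp_pos"],rot(s["orientation"]).as_matrix().round(3)[:,0])
im=[]
for n,(u,v) in (("top",(255,212)),("scene",(290,190))):
    c=optics.read_camera(n); np.savez(n+"2.npz",**c); im.append(cv2.resize(c["frame"][v:v+80,u:u+100],(400,320),interpolation=cv2.INTER_CUBIC))
cv2.imwrite("pics/p2.png",np.hstack(im)[...,::-1])
E
```

```text
clock: 5.62
tcp_pos: [0.4971, -0.1504, 0.1199]
orientation: [0.0, 0.777, 0.63, 0.0]
wrist_force: [-0.3, 0.3, 0.8]
finger_gap: 0.0001
grip_force: 0.0
[ 0.49705928 -0.15038503  0.11993835] [0.207 0.978 0.   ]
```

View pics/p2.png

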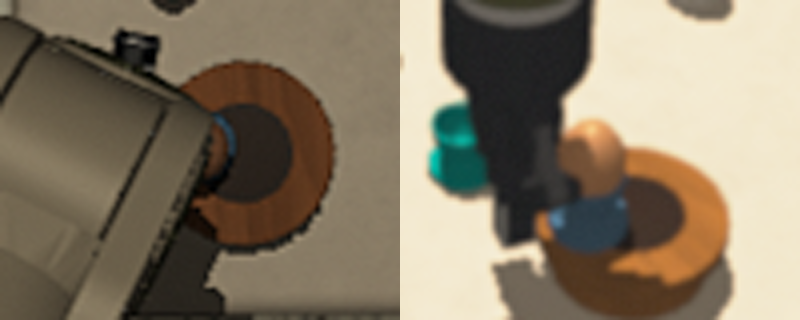

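The fingers are low beside the cup: tip at (518,240) in the right half, cup foot at (590,230), roughly 12 mm apart. The egg is undisturbed. Now a slow push.

```bash
python3 -m handwheel '{"deltas":[[-1,-0.06,0,0,0],[-1,-0.06,0,0,0],[-1,-0.06,0,0,0],[-1,-0.06,0,0,0],[-1,-0.06,0,0,0],[-1,-0.06,0,0,0],[-1,-0.06,0,0,0],[-1,-0.06,0,0,0],[-1,-0.06,0,0,0],[-1,-0.04,0,0,0],[-1,0,0,0,0]]}'
python3 - <<'E'
from workcell import optics,status
from h import *
s=status.get_state(); print(s["tcp_pos"],rot(s["orientation"]).as_matrix().round(3)[:,0])
im=[]
for n,(u,v) in (("top",(255,212)),("scene",(290,190))):
    c=optics.read_camera(n); np.savez(n+"3.npz",**c); im.append(cv2.resize(c["frame"][v:v+80,u:u+100],(400,320),interpolation=cv2.INTER_CUBIC))
cv2.imwrite("pics/p3.png",np.hstack(im)[...,::-1])
E
```

```text
clock: 7.1
tcp_pos: [0.4922, -0.1732, 0.1199]
orientation: [0.0, 0.777, 0.63, -0.0]
wrist_force: [-0.3, 0.6, -0.6]
finger_gap: 0.0003
grip_force: 0.1
[ 0.49222908 -0.17315733  0.11989855] [ 0.207  0.978 -0.   ]
```

View pics/p3.png

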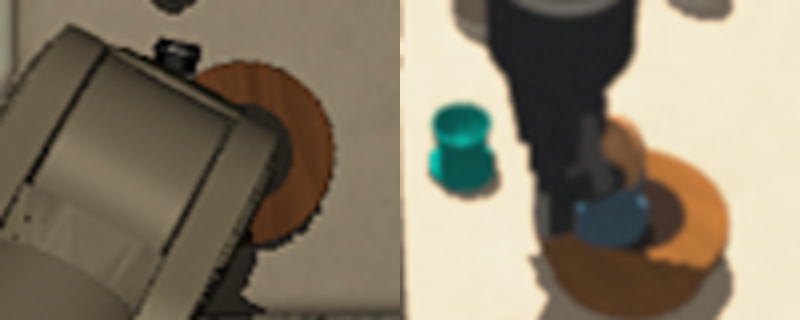

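The cup has slid upright from (590,230) to about (612,218) in the right half, with the egg still in. The stand is unmoved. About 14 mm more, then back off and measure.

```bash
python3 -m handwheel '{"deltas":[[-1,-0.06,0,0,0],[-1,-0.06,0,0,0],[-1,-0.06,0,0,0],[-1,-0.06,0,0,0],[-1,-0.06,0,0,0],[-1,-0.05,0,0,0],[-1,0,0,0,0],[-1,0.1,0,0,0],[-1,0.4,0,0,0],[-1,0.8,0,0,0],[-1,0.8,0,-0.5,0],[-1,0.8,0,-0.8,0],[-1,0,0,0,0]]}'
python3 - <<'E'
from workcell import optics,status
from h import *
s=status.get_state(); print(s["tcp_pos"])
im=[]
for n,(u,v) in (("top",(260,215)),("scene",(290,200))):
    c=optics.read_camera(n); np.savez(n+"4.npz",**c); im.append(cv2.resize(c["frame"][v:v+70,u:u+100],(400,280),interpolation=cv2.INTER_CUBIC))
cv2.imwrite("pics/p4.png",np.hstack(im)[...,::-1])
E
```

```text
clock: 8.82
tcp_pos: [0.515, -0.0708, 0.1742]
orientation: [0.002, 0.776, 0.631, 0.001]
wrist_force: [-0.1, 0.6, 0.2]
finger_gap: 0.0001
grip_force: 0.0
[ 0.51501448 -0.07080509  0.17420759]
```

View pics/p4.png

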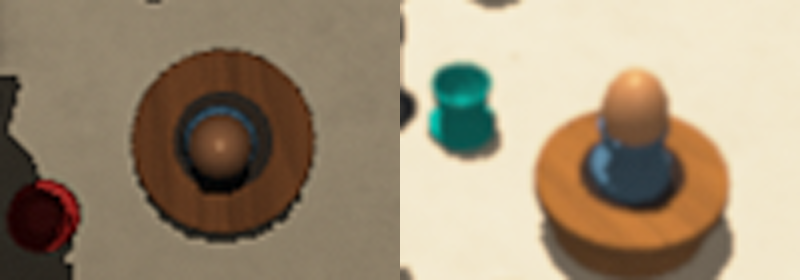

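In the top view (left half) the egg is at (219,148) and the stand at (223,143). In the scene view dark disc shows all round the foot. I'll measure by casting rays.

```bash
python3 - <<'E'
from h import *
t=np.load("top4.npz"); 
S=plane(t,(315.8,250.8),.04)[0]; E=plane(t,(314.75,251.8),.091)[0]
g=[]
for n in "04":
    f=np.load(f"top{n}.npz")["frame"]; h=cv2.cvtColor(f,cv2.COLOR_RGB2HSV)
    m=np.zeros((400,640),np.uint8); m[220:280,285:350]=((h[...,1]>110)&(h[...,0]<18)&(h[...,2]>50))[220:280,285:350]
    k=max(cv2.findContours(m,cv2.RETR_EXTERNAL,cv2.CHAIN_APPROX_NONE)[0],key=cv2.contourArea); print("stand px",n,cv2.minEnclosingCircle(k))
print(S,E,E-S)
s=np.load("scene4.npz"); Z=plane(s,(347.75,244.5),.04)[0]; F=plane(s,(290+235/4,200+107/4),.091)[0]; print(F-Z)
E
```

```text
stand px 0 ((315.36480712890625, 249.83213806152344), 22.872997283935547)
stand px 4 ((315.1849365234375, 249.9383544921875), 22.969039916992188)
[ 0.48331295 -0.22218591  0.04      ] [ 0.4834131  -0.21968491  0.091     ] [0.00010016 0.002501   0.051     ]
[ 0.00348939 -0.00148203  0.051     ]
```

```bash
python3 -m handwheel '{"deltas":[[-1,0,0,0,0],[-1,0,0,0,0]]}'; python3 -c "
from workcell import hand_in; print(hand_in())"
```

```text
clock: 9.18
tcp_pos: [0.5127, -0.0736, 0.1709]
orientation: [-0.001, 0.777, 0.629, -0.0]
wrist_force: [-0.0, -0.0, 1.2]
finger_gap: 0.0002
grip_force: 0.0
the job is handed in; nothing more can be done
None
```

I slid the egg cup onto the dark disc and handed the job in at about 9 s: its centre measured 3–4 mm from the stand's (limit 8 mm), with the egg in place and the stand unmoved; hand-in returned no verdict.

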